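Lower the hold-down arm of a flask press in a dental laboratory

TASK

The casting flask has to be held down while it cools: press the red tab of the press's pawl down so that the pawl swings clear of the teeth and stays free, then push the orange crossbar of the raised arm all the way down until the arm's rubber foot rests on the flask. Only press and push with the fingers: do not lift the arm, do not shift or pick up the flask, and leave everything else on the bench where it is.

Things in the scene. Friction and masses are not known exactly. Their poses are not given: they have to be found in the camera images.
- press: grey base plate of the hand press, 270 x 110 x 15 mm, bolted down; origin at the centre of its underside, z up. Its own -x points from the hinge to the arm's free end, +x to the pawl's red tab; y is parallel to both hinges and the crossbar. The press is centred on y = 0. In this frame (mm): arm hinge (20, 0, 100), pawl hinge (75, 0, 144) between cheeks 155 high, flask axis (-75, 0)
- presser_pivot (a point): point on the arm's hinge axis, on the centre plane of the press, 100 mm above the bench
- bar_mid (a point): centre of the orange crossbar at the free end of the blue arm: round bar 18 mm thick, 80 mm long, parallel to the hinge, 160 mm from the hinge axis, so it moves on an arc of 160 mm radius; when the arm is down the bar is level with the hinge and 100 mm above the bench. The blue arm is 18 mm wide and 16 mm thick
- presser (a joint): angle of the arm above level, rad: 0 when it is level with its foot on the flask, about 0.75 as it starts (raised). Stiff hinge: it stays where it is left and takes about 6 to 9 N at the crossbar to push down. While the pawl is in the teeth (55 mm from the hinge, on top of the hub) the arm has only some 0.1 rad of play and cannot go down
- pawl_tab (a point): centre of the upper face of the red pawl's tab, a pad 34 mm (along the press's x) by 36 mm, 8 mm thick, 53 mm from the pawl's hinge and 170 mm above the bench when the pawl is in the teeth; it sinks by about 21 mm when the pawl is fully free
- pawl (a joint): angle of the red pawl, rad: 0 with its nose down in the teeth, grows as the tab is pressed down, stop at 0.38 (fully free; the nose clears the teeth from about 0.2). Stiff pivot without spring: takes about 4 N at the tab (more at the stop) and stays where it is left
- flask_mid (a point): middle (half-way up) of the loose aluminium casting flask, upright cylinder 68 mm across (73 mm over its brass band), 60 mm high, 0.3 to 0.6 kg, standing on the press's base between four low pins, its top 75 mm above the bench
- jar_mid (a point): middle of a small jar with white lid, 44 mm across, 55 mm high, standing loose beside the press: leave alone
- castring_mid (a point): middle of a loose brass ring, 52 mm across, 45 mm high, beside the press: leave alone
- tray_mid (a point): middle of a loose white ceramic firing block, 70 x 100 x 22 mm with three pins to 52 mm high: leave alone
- liquid_mid (a point): middle of a loose bottle with blue cap, 54 mm across, 120 mm high: leave alone
- tweezers_mid (a point): middle of loose steel tweezers lying flat, 160 mm long, 22 mm wide, 8 mm high: leave alone

How it is judged:
On the way, in this order (a step that is already met when the one before it is completed fails the run):
1. the pawl is pressed free while the arm is still up (value of joint pawl above 0.2 rad and value of joint presser above 0.55 rad), for 0.2 s.
2. the arm is pushed down onto the flask (value of joint presser between -0.03 and 0.04 rad), for 0.2 s.
At the end, for the whole second after the job is handed in: the arm is level, its foot on the flask (joint within -0.03 to 0.04 rad, under 4 mm at the foot), at rest; the pawl is still free of the teeth (over 0.15 rad); the flask is within 12 mm of where it stood (all of step 2 and velocity of joint presser between -0.05 and 0.05 rad/s and value of joint pawl above 0.15 rad and distance of flask_mid from where it was at the start of the episode below 0.012 m); the robot touches nothing.
It fails at once if the arm is lifted above its parked position (value of joint presser above 0.93 rad).
It fails at once if the flask is lifted or shoved (over 20 mm) (distance of flask_mid from where it was at the start of the episode above 0.02 m).
It fails at once if a bystander is moved by over 30 mm (distance of any of jar_mid, castring_mid, tray_mid, liquid_mid, tweezers_mid from where it was at the start of the episode above 0.03 m).
It also fails if it takes over 48 s, if anything falls off the work surface, if the arm or the gripper's body presses on something with over 40 N, if the wrist force passes 120 N, or if a joint passes its speed limit or range.

ROBOT

A 6-joint arm with a two-finger parallel gripper is mounted at the origin on the work surface. World frame = base frame: x ahead of the robot, y to its left, z up, the work surface at z = 0. Lengths are in m, angles in rad, forces in N, time in s.
With the tool pointing down it reaches from about 0.275 to 0.775 m from the base axis. Payload 14.6 kg.
Tool frame: the origin (TCP) lies between the finger pads; the fingertips stand 14 mm ahead of it and the grasp point (between the pads) lies 5 mm behind it; z points along the fingers, y is the line along which they close (so a half turn about z gives the same grasp; the last joint's range is limited). The gripper opens to 85 mm and grips with 20 to 120 N. Pads are 22 mm wide; open, the fingers measure 114 mm over their backs; the gripper's body (76 mm by 85 mm) begins 54 mm behind the grasp point. The pads swing forward as they close: fully open they stand 13 mm farther back than shut.
Start: joints at [-1.318, 0.263, -0.048, 1.259, 0, 1.415], TCP at [0.208, -0.482, 0.22] pointing down, gripper open.
Joint ranges: [-2.65, 2.65], [-0.89, 1.7], [-1.18, 1.37], [-2.13, 2.11], [-1.35, 1.29], [-3.14, 3.14]. Speed limits (rad/s): [1.89, 1.89, 2.57, 2.79, 3.14, 3.14].

INTERFACE

Orientations are given as a rotation vector (axis times angle).
In Python, from station import arm gives the robot as it stands.
- The arm moves only by the tool move_arm, never from a script. Its argument "rows" is a list of rows, each a list of 7 numbers: the shift along the tool's x, y, z scaled (see below), then the turn, a rotation vector about the tool's x, y, z scaled (see below), then the opening, from 0 (shut) to 1 (fully open). In form: [[dx, dy, dz, ax, ay, az, claw], ...]. A call has 1 to 5 rows; each row shifts and turns the commanded pose from where the row before left it, along the tool's axes as they then stand; what a row does not reach is not made up. The controller multiplies each number of a shift by 0.3 m and each number of a turn by pi/4 rad. A row lasts 1/12 s, in which the tool goes at most 41.7 mm and 7.16 degrees, less where a joint would pass 70% of its speed; a pose out of reach is approached as far as the arm can. A call with a number of a shift or a turn outside -1 to 1 is refused whole. A call with a gripper value outside its range is refused whole. The fingers move at their own pace and stop on an object; "newtons" is the grip in N (left out, the last holds). Time passes only in rows, so rows that do not move let the fingers close. It gives the time, the measured TCP pose, the force, the opening and the grip force at its end, in the units of the state.
- arm.read_state(): the state, without advancing time (a new reading comes with each control period).
- arm.get_image(name): name is "scene" or "top" or "wrist"; returns the picture (480x640x3 uint8, red, green, blue); there is no depth.
- arm.camera_info(name): a dict with "intrinsics" (3x3 intrinsics, pixels), "origin" and "rotation" of the camera in the world. Camera axes: x right, y up, looking along -z (the intrinsics and any distortion apply to the point x, -y, -z); pixel columns grow to the right and rows downward; lengths in m; the calibration is good to about 2 mm. A picture is of the moment at which its call begins: read the wrist's pose just before it. camera_info takes no time and is no camera call; for the wrist camera it gives the pose at the moment of the call.
- arm.job_done(): hands the job in; it is judged then, once.
The state is a dict: "clock": time; "joint_pos": joint angles; "qd": joint speeds; "effort": joint torques, N m; "eef_pos": TCP position; "tool_rot": TCP orientation; "force": force on the tool from outside, world axes, zero at the start; "ft_torque": the same for the moment, N m; "grip_width": opening from 0.0 (shut) to 1.0 (fully open); "finger_force": force on a finger pad.
Only numpy, scipy, OpenCV 4.12 (cv2) and the standard library are available. Lean on these libraries where they do the work, as an engineer would, in place of code of your own. Each camera call takes 0.05 s, during which the arm holds its last target. There are 200 camera calls.

## Working session

There is one attempt and no reset: what is moved stays moved. The work goes in short steps, Python scripts to look and compute and a tool call to move; the robot and the scene stay as the last step left them, time stands still between calls to the robot, and variables do not carry over. Pictures are saved under pics/ and viewed, at most 10 in all, crops included, and the job is handed in when it is done.

Besides the shell and the picture viewer there is one more tool, called after "Request:" as name(argument=value, ...) on one line, values as JSON. move_arm: Moves the arm, as the interface text tells. Shifts and turns lie within -1 to 1; 1 stands for 0.3 m of shift or pi/4 rad of turn. Its arguments: {"type":"object","properties":{"rows":{"type":"array"},"newtons":{"type":"number"}},"required":["rows"]}

```bash
mkdir -p pics; python3 - <<'E'
from station import arm
import cv2
for n in("scene","top"):
    cv2.imwrite(f"pics/{n}0.png",arm.get_image(n)[:,:,::-1]); print(n,arm.camera_info(n))
print(arm.read_state())
E
```

```text
scene {'intrinsics': array([[512.66330043,   0.        , 322.16943489],
       [  0.        , 512.66330043, 237.92660022],
       [  0.        ,   0.        ,   1.        ]]), 'origin': array([ 1.21287875, -0.71430002,  0.90393445]), 'rotation': array([0.84724539, 0.33459453, 0.65489159])}
top {'intrinsics': array([[442.05068764,   0.        , 326.5226371 ],
       [  0.        , 442.05068764, 239.73143071],
       [  0.        ,   0.        ,   1.        ]]), 'origin': array([ 0.34284451, -0.00480811,  1.22092673]), 'rotation': array([ 0.17044794, -0.16038644, -1.56340673])}
{'clock': 0.1, 'joint_pos': array([-1.31833281e+00,  2.63499951e-01, -4.88203764e-02,  1.25938545e+00,
       -2.02845013e-05,  1.41552356e+00]), 'qd': array([ 4.91052582e-04,  1.19414866e-05,  1.49093013e-03, -7.86216147e-04,
       -2.32610945e-05, -8.30522951e-04]), 'effort': array([ 7.69698818e-03, -6.38570952e+01,  3.85065114e+01,  9.83874168e-03,
       -3.41359815e-06,  3.96121118e-05]), 'eef_pos': array([ 0.20812529, -0.48173931,  0.21997978]), 'tool_rot': array([-3.07564407e+00, -6.35859616e-01,  1.01190273e-04]), 'force': array([-0.42664561,  0.4572256 , -0.35411627]), 'ft_torque': array([0.01330159, 0.02112025, 0.00175047]), 'finger_force': 0.0, 'grip_width': 1.002671906145368}
```

View pics/scene0.png

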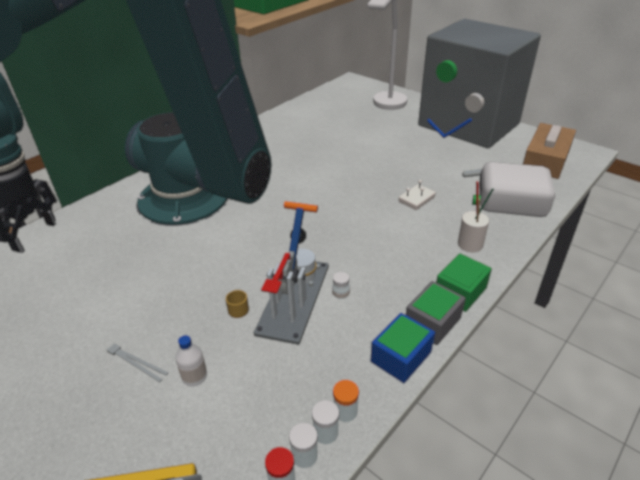

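View pics/top0.png

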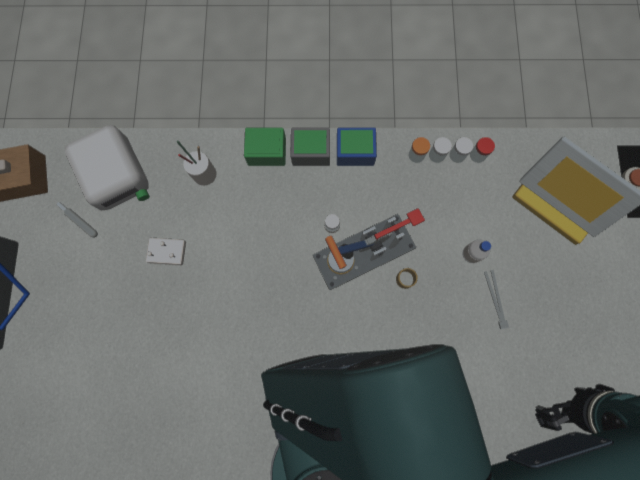

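The scene view shows the press with its orange bar (~300,207), red tab (~272,285) and blue arm raised. In the top view the tab is at ~(417,217) and the bar at ~(336,252). I'll enlarge both views.

```bash
python3 - <<'E'
import cv2,numpy as np
t=cv2.imread("pics/top0.png")[200:300,305:435]; s=cv2.imread("pics/scene0.png")[195:345,245:345]
t=cv2.resize(t,None,fx=4,fy=4,interpolation=2); s=cv2.resize(s,None,fx=4,fy=4,interpolation=2)[:600,:280*4]
c=np.zeros((600,800,3),np.uint8); s=cv2.resize(s,(280,420)); c[:400,:520]=t; c[:420,520:]=s
cv2.imwrite("pics/crop0.png",c)
E
```

```text
(no output)
```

View pics/crop0.png

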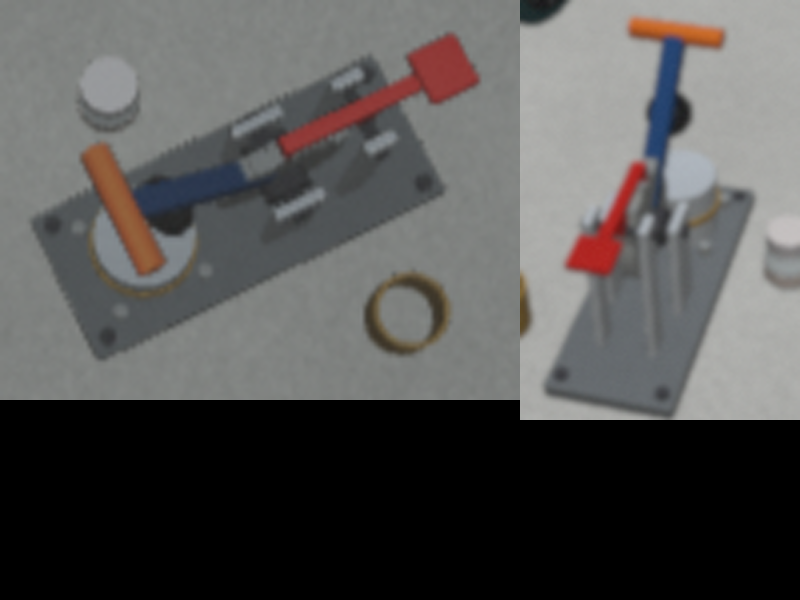

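The crop shows plate corners at (32,222), (103,360), (444,190) and (370,55), the tab centre at (443,68), and the bar from (95,148) to (152,270).

```bash
cat > h.py <<'E'
from station import arm
import numpy as np, cv2
from scipy.spatial.transform import Rotation as R
def ray(n,px,z):
    i=arm.camera_info(n); K=i["intrinsics"]; u,v=px
    d=R.from_rotvec(i["rotation"]).apply([(u-K[0,2])/K[0,0],-(v-K[1,2])/K[1,1],-1])
    o=i["origin"]; return o+d*(z-o[2])/d[2]
def proj(n,P):
    i=arm.camera_info(n); K=i["intrinsics"]
    c=R.from_rotvec(i["rotation"]).inv().apply(np.array(P)-i["origin"]); c=c*[1,-1,-1]
    q=c@K.T; return q[...,:2]/q[...,2:]
E
python3 - <<'E'
from h import *
t=lambda x,y:((x-1.5)/4+305,(y-1.5)/4+200)
c=np.array([ray("top",t(*p),.015) for p in [(32,222),(103,360),(444,190),(370,55)]]); print(c.round(4))
print(np.linalg.norm(np.roll(c,-1,0)-c,axis=1)); m=c.mean(0)
ax=(c[2]+c[3]-c[0]-c[1])/2; yaw=np.arctan2(ax[1],ax[0]); print("centre",m,"yaw",yaw)
P=lambda x,y,z:np.r_[m[:2],0]+R.from_euler('z',yaw).apply(np.array([x,y,z])/1000)
for n,p,z in[("tab",(443,68),.170),("bar",(123.5,209),.209+.004)]: 
    w=ray("top",t(*p),z); print(n,w,(R.from_euler('z',-yaw).apply(w-m)*1000).round(1))
print("tab pred",P(128,0,170),"hinge",P(20,0,100),"bar pred",P(20-160*np.cos(.75),0,100+160*np.sin(.75)),"bar down",P(-140,0,100))
for a in(.65,.75,.85): print(a,proj("scene",P(20-160*np.cos(a),0,100+160*np.sin(a))),proj("top",P(20-160*np.cos(a),0,100+160*np.sin(a))))
print(proj("scene",P(128,0,170)))
E
```

```text
[[ 0.5572  0.0416  0.015 ]
 [ 0.4618 -0.0076  0.015 ]
 [ 0.5799 -0.2442  0.015 ]
 [ 0.6769 -0.196   0.015 ]]
[0.10728078 0.26450071 0.10838321 0.2660789 ]
centre [ 0.56894924 -0.10155432  0.015     ] yaw -1.1059524844413133
tab [ 0.62573117 -0.21593713  0.17      ] [127.7  -0.5 155. ]
bar [ 0.52965539 -0.01899589  0.213     ] [-91.4   1.9 198. ]
tab pred [ 0.62632949 -0.21597244  0.17      ] hinge [ 0.5779149  -0.11943215  0.1       ] bar pred [ 0.52543429 -0.01478407  0.2090622 ] bar down [0.50618959 0.0235905  0.1       ]
0.65 [302.27736313 209.12890332] [329.70291156 256.82717453]
0.75 [300.84259875 207.37840442] [333.66950204 253.96894219]
0.85 [299.25162563 206.25460873] [338.16702097 250.91198824]
[271.47506093 284.92859043]
```

Request:
move_arm(rows=[[0.12,-0.02,0,0,0,0,0],[0.12,-0.02,0,0,0,0,0],[0.12,-0.02,0,0,0,0,0],[0.12,-0.02,0,0,0,0,0],[0.12,-0.02,0,0,0,0,0]], newtons=40)

```text
clock: 0.52
eef_pos: [0.3627, -0.3818, 0.2202]
tool_rot: [-3.076, -0.636, 0.0]
force: [-0.8, -0.6, -0.5]
grip_width: 0.3
finger_force: 0.0
```

Request:
move_arm(rows=[[0.12,-0.02,0,0,0,0,0],[0.12,-0.02,0,0,0,0,0],[0.12,-0.02,0,0,0,0,0],[0.12,-0.02,0,0,0,0,0],[0.12,-0.02,0,0,0,0,0]])

```text
clock: 0.93
eef_pos: [0.5161, -0.2827, 0.2202]
tool_rot: [-3.076, -0.636, 0.0]
force: [0.6, -1.0, -0.4]
grip_width: -0.003
finger_force: 0.0
```

Request:
move_arm(rows=[[0.12,-0.02,0,0,0,0,0],[0.12,-0.02,0,0,0,0,0],[0.12,-0.02,0,0,0,0,0],[0,0,0,0,0,0,0],[0,0,0,0,0,0,0]])

```text
clock: 1.35
eef_pos: [0.6078, -0.2235, 0.2193]
tool_rot: [-3.075, -0.64, 0.002]
force: [0.6, 0.3, -0.0]
grip_width: -0.003
finger_force: 0.0
```

```bash
cat >> h.py <<'E'
def to(x,y,z):
    s=arm.read_state(); Rt=R.from_rotvec(s["tool_rot"])
    print(round(s["clock"],2),s["eef_pos"].round(4),"F",s["force"].round(1),"rows units",(Rt.inv().apply(np.array([x,y,z])-s["eef_pos"])/.3).round(3), Rt.as_matrix().round(3).tolist())
E
python3 - <<'E'
from h import *
to(.626,-.216,.19)
cv2.imwrite("pics/w1.png",arm.get_image("wrist")[:,:,::-1])
E
```

```text
1.35 [ 0.6078 -0.2235  0.2193] F [ 0.6  0.3 -0. ] rows units [0.066 0.001 0.098] [[0.917, 0.399, -0.001], [0.399, -0.917, 0.001], [-0.001, -0.001, -1.0]]
```

View pics/w1.png

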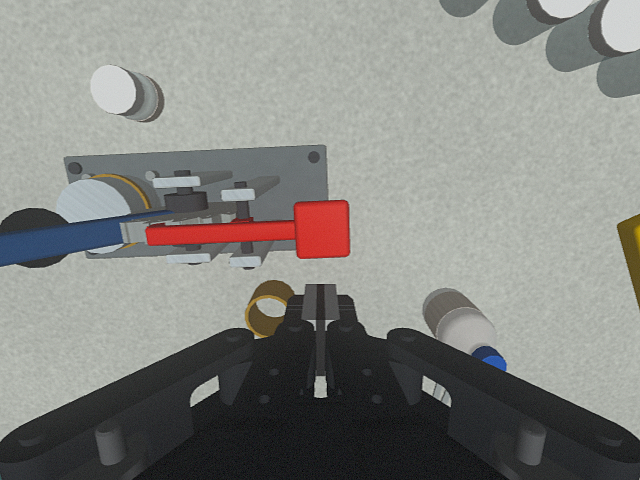

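The wrist view shows the tab between (294,201) and (350,258), centred at (322,229). The shut fingertips are at (320,290), just short of it.

```bash
python3 - <<'E'
from h import *
w=ray("wrist",(322,229),.170); print(w); to(w[0],w[1],.20)
print(ray("wrist",(294,201),.17)-ray("wrist",(350,201),.17))
E
```

```text
[ 0.6276787  -0.21733403  0.17      ]
1.4 [ 0.6069 -0.2244  0.2197] F [-0.3 -0.9  0.4] rows units [0.073 0.006 0.066] [[0.918, 0.398, -0.001], [0.398, -0.918, 0.0], [-0.001, -0.001, -1.0]]
[-0.01326726  0.03058935  0.        ]
```

Request:
move_arm(rows=[[0.07,0.015,0,0,0,0,0],[0,0,0.05,0,0,0,0],[0,0,0.05,0,0,0,0],[0,0,0,0,0,0,0],[0,0,0,0,0,0,0]])

```text
clock: 1.82
eef_pos: [0.6267, -0.2212, 0.1904]
tool_rot: [-3.076, -0.634, 0.002]
force: [-0.2, -0.1, -0.1]
grip_width: 0.001
finger_force: 0.0
```

Request:
move_arm(rows=[[0,0,0.015,0,0,0,0],[0,0,0.015,0,0,0,0],[0,0,0.015,0,0,0,0],[0,0,0.01,0,0,0,0],[0,0,0,0,0,0,0]])

```text
clock: 2.23
eef_pos: [0.6277, -0.2205, 0.1732]
tool_rot: [-3.076, -0.636, 0.001]
force: [-0.2, 0.3, -0.5]
grip_width: -0.004
finger_force: 0.0
```

```bash
python3 - <<'E'
from h import *
to(.6277,-.2205,.163)
w=arm.get_image("wrist")[:,:,::-1][100:340,100:420]; s=arm.get_image("scene")[:,:,::-1][190:340,230:350]
c=np.zeros((600,800,3),np.uint8); c[:360,:480]=cv2.resize(w,(480,360)); c[:400,480:]=cv2.resize(s,(320,400),interpolation=2); cv2.imwrite("pics/w2.png",c)
E
```

```text
2.23 [ 0.6277 -0.2205  0.1732] F [-0.2  0.3 -0.5] rows units [0.    0.    0.034] [[0.918, 0.397, -0.001], [0.397, -0.918, 0.0], [-0.001, -0.001, -1.0]]
```

View pics/w2.png

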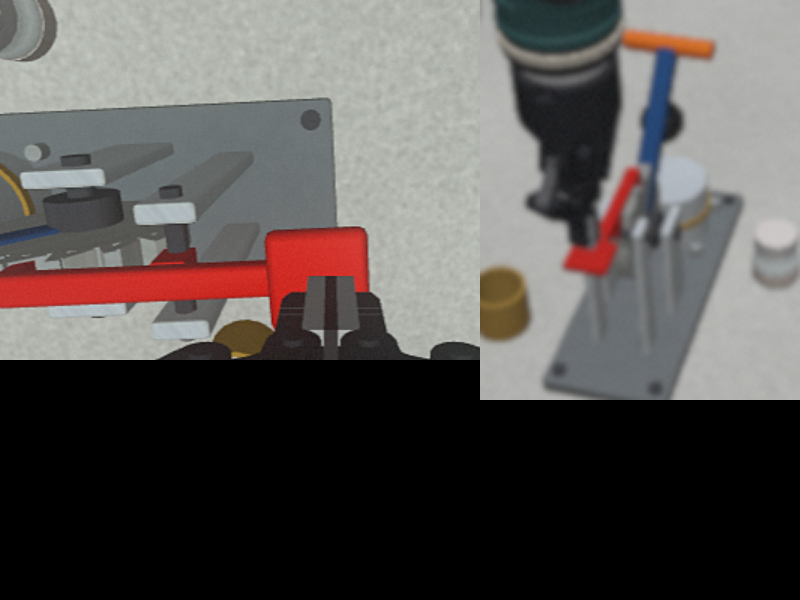

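The fingertips are over the tab with the bar and arm untouched. Static force is near zero, so I'll press further and read the force while moving.

Request:
move_arm(rows=[[0,0,0.01,0,0,0,0],[0,0,0.01,0,0,0,0]])

```text
clock: 2.5
eef_pos: [0.6282, -0.2206, 0.1679]
tool_rot: [3.076, 0.636, 0.001]
force: [-0.2, -0.3, -0.5]
grip_width: 0.0
finger_force: 0.0
```

Request:
move_arm(rows=[[0,0,0.01,0,0,0,0],[0,0,0.01,0,0,0,0]])

```text
clock: 2.67
eef_pos: [0.6279, -0.2205, 0.1615]
tool_rot: [-3.076, -0.636, 0.0]
force: [1.1, 0.6, 0.7]
grip_width: -0.001
finger_force: 0.0
```

```bash
python3 - <<'E'
from h import *
w=arm.get_image("wrist")[:,:,::-1]; s=arm.get_image("scene")[:,:,::-1]; s0=cv2.imread("pics/scene0.png")
for im in(s0,s):
    b,g,r=[im[...,k].astype(int) for k in range(3)]; m=(r>110)&(g<60)&(b<60); m[:,:245]=0;m[:,300:]=0;m[340:]=0;m[:250]=0
    y,x=np.nonzero(m); print(x.min(),x.max(),y.min(),y.max(),m.sum())
w=w[100:340,100:420]; s=s[240:340,240:320]
c=np.zeros((480,800,3),np.uint8); c[:320,:426]=cv2.resize(w,(426,320)); c[:465,428:800]=cv2.resize(s,(372,465),interpolation=2); cv2.imwrite("pics/w3.png",c)
E
```

```text
263 289 254 292 299
263 289 254 292 216
```

View pics/w3.png

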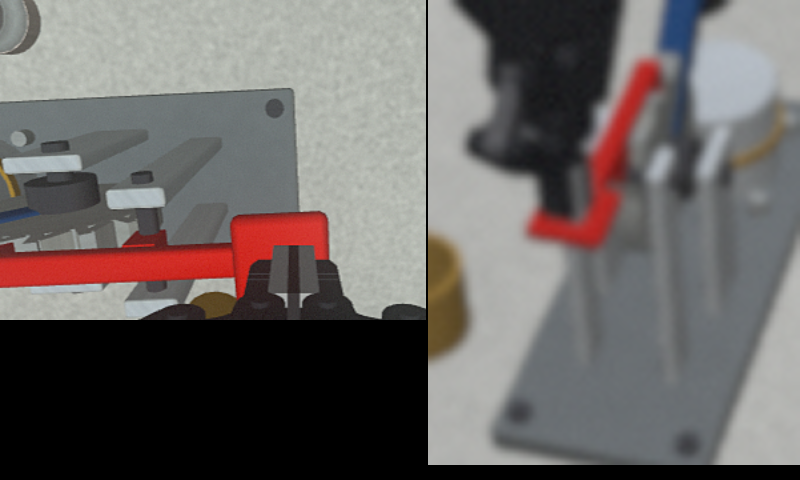

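The tab hasn't moved: its red extents in the scene view are unchanged. I'll check the finger and tab heights against the wrist calibration.

```bash
python3 - <<'E'
from h import *
s=arm.read_state(); print(s["eef_pos"],s["force"],arm.camera_info("wrist")["origin"])
for z in(.17,.16,.15,.14): print(z,np.linalg.norm(ray("wrist",(274,265),z)-ray("wrist",(346,265),z)),ray("wrist",(310,259),z)[:2])
Rt=R.from_rotvec(s["tool_rot"])
for off in([-.011,0,.014],[.011,0,.014],[0,0,.014],[.011,0,-.005],[.011,0,0],[.011,0,-.014]): print(off,proj("wrist",s["eef_pos"]+Rt.apply(off)))
print(proj("scene",s["eef_pos"]+Rt.apply([0,0,.014])), proj("top",s["eef_pos"]))
E
```

```text
[ 0.62771206 -0.22044035  0.16122314] [ 0.1076165   0.34052657 -0.68659278] [ 0.68833289 -0.1951333   0.31413254]
0.17 0.032052643635024206 [ 0.64543807 -0.20865128]
0.16 0.034276474773027026 [ 0.642462   -0.20958917]
0.15 0.03650030591102983 [ 0.63948594 -0.21052705]
0.14 0.03872413704903261 [ 0.63650987 -0.21146494]
[-0.011, 0, 0.014] [318.8271376 303.7273311]
[0.011, 0, 0.014] [318.79605178 264.35442826]
[0, 0, 0.014] [318.81184185 284.35392833]
[0.011, 0, -0.005] [318.63265003 277.17591743]
[0.011, 0, 0] [318.67924444 273.51983836]
[0.011, 0, -0.014] [318.541131   284.35705427]
[271.30340872 294.28849738] [416.48933285 216.77408806]
```

The tip seems to sit higher than nominal, around the tab's height, so contact is only just ahead. I'll continue down slowly and watch the force.

Request:
move_arm(rows=[[0,0,0.01,0,0,0,0],[0,0,0.01,0,0,0,0]])

```text
clock: 2.93
eef_pos: [0.6285, -0.2212, 0.1563]
tool_rot: [3.075, 0.635, 0.002]
force: [1.6, -5.2, 5.9]
grip_width: 0.001
finger_force: 3.0
```

Request:
move_arm(rows=[[0,0,0.01,0,0,0,0],[0,0,0.01,0,0,0,0]])

```text
clock: 3.1
eef_pos: [0.6288, -0.2215, 0.1505]
tool_rot: [3.074, 0.635, 0.003]
force: [2.4, -6.0, 5.8]
grip_width: 0.0
finger_force: 3.2
```

```bash
python3 - <<'E'
from h import *
w=arm.get_image("wrist")[:,:,::-1]; s=arm.get_image("scene")[:,:,::-1]; s0=cv2.imread("pics/scene0.png")
for im in(s0,s):
    b,g,r=[im[...,k].astype(int) for k in range(3)]; m=(r>110)&(g<60)&(b<60); m[:,:245]=0;m[:,300:]=0;m[340:]=0;m[:250]=0
    y,x=np.nonzero(m); print(x.min(),x.max(),y.min(),y.max(),m.sum())
c=np.zeros((480,800,3),np.uint8); c[:320,:426]=cv2.resize(w[100:340,100:420],(426,320)); c[:465,428:800]=cv2.resize(s[240:340,240:320],(372,465),interpolation=2); cv2.imwrite("pics/w4.png",c)
print(arm.read_state())
E
```

```text
263 289 254 292 299
263 288 252 297 261
{'clock': 3.2, 'joint_pos': array([-4.60392891e-01,  5.32133129e-01,  1.93415812e-01,  1.23038947e+00,
       -5.72348329e-04,  2.27372669e+00]), 'qd': array([ 0.00158356, -0.00301405,  0.00301351,  0.01574704,  0.00646517,
        0.00098412]), 'effort': array([ 1.34310700e+00, -8.54966068e+01,  3.57303822e+01,  8.31779391e-01,
        4.11003465e-01,  6.62676757e-04]), 'eef_pos': array([ 0.62845807, -0.22122838,  0.14997106]), 'tool_rot': array([3.07515492e+00, 6.35335695e-01, 1.53496121e-03]), 'force': array([ 1.3247758 , -3.55496285,  1.8051547 ]), 'ft_torque': array([-0.44841966, -0.30980059,  0.02121786]), 'finger_force': 1.4201869448879734, 'grip_width': 0.0030109850519087896}
```

View pics/w4.png

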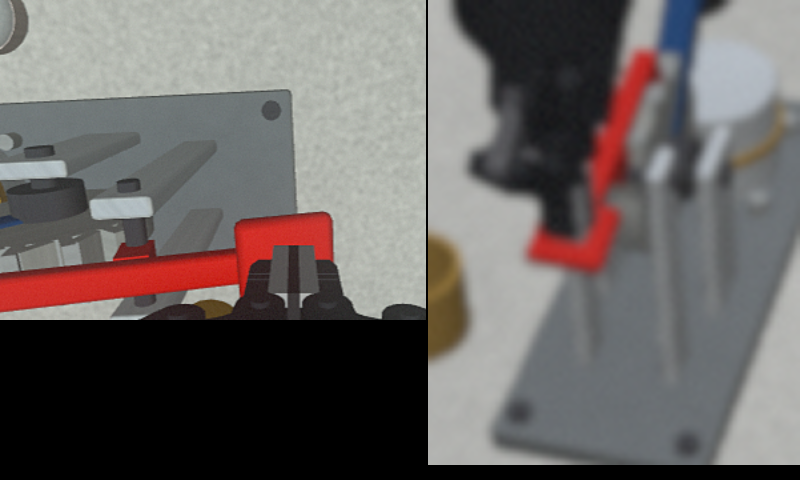

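The pawl is turning: the tab sank about 5 px in the scene view and the nose is rising. Contact was at TCP z ≈ 0.160. I'll continue and follow the arc outward.

Request:
move_arm(rows=[[0,0.005,0.012,0,0,0,0],[0,0.005,0.012,0,0,0,0]])

```text
clock: 3.37
eef_pos: [0.6293, -0.2232, 0.1427]
tool_rot: [-3.076, -0.636, -0.001]
force: [0.2, 1.2, 3.3]
grip_width: 0.001
finger_force: 1.5
```

Request:
move_arm(rows=[[0,0.003,0.01,0,0,0,0],[0,0,0,0,0,0,0]])

```text
clock: 3.53
eef_pos: [0.6295, -0.224, 0.1391]
tool_rot: [-3.076, -0.636, 0.0]
force: [0.8, 0.1, 4.4]
grip_width: 0.001
finger_force: 1.6
```

Request:
move_arm(rows=[[0,0,0.008,0,0,0,0],[0,0,0,0,0,0,0]])

```text
clock: 3.7
eef_pos: [0.6297, -0.224, 0.1385]
tool_rot: [3.076, 0.636, 0.002]
force: [-4.0, 3.0, 18.8]
grip_width: 0.002
finger_force: 7.7
```

```bash
python3 - <<'E'
from h import *
s=arm.get_image("scene")[:,:,::-1]
b,g,r=[s[...,k].astype(int) for k in range(3)]; m=(r>110)&(g<60)&(b<60); m[:,:245]=0;m[:,300:]=0;m[340:]=0;m[:240]=0
y,x=np.nonzero(m); print(x.min(),x.max(),y.min(),y.max(),m.sum())
m=(-1.10595); c=np.array([.56895,-.10155,0])
for a in(0,.1,.2,.3,.38):
    f=lambda X,Y,Z: c+R.from_euler('z',m).apply(np.array([75+X*np.cos(a)+Z*np.sin(a),Y,144+Z*np.cos(a)-X*np.sin(a)])/1000)
    print(a,[proj("scene",f(*p)).round(1) for p in((70,-18,22),(70,18,22),(53,0,26))])
E
```

```text
263 287 250 302 248
0 [array([260.6, 290.6]), array([277.4, 293.5]), array([271.5, 284.9])]
0.1 [array([260.6, 293.7]), array([277.4, 296.6]), array([271.3, 287.6])]
0.2 [array([260.8, 296.6]), array([277.5, 299.5]), array([271.3, 290.1])]
0.3 [array([261.1, 299.2]), array([277.7, 302.1]), array([271.3, 292.5])]
0.38 [array([261.4, 301.2]), array([277.9, 304. ]), array([271.4, 294.3])]
```

The pawl is at its stop (about 0.36 rad, 19 N). Next I lift off and go above the bar.

Request:
move_arm(rows=[[0,0,-0.04,0,0,0,0],[0,0,-0.12,0,0,0,0],[0,0,-0.12,0,0,0,0],[0,0,-0.12,0,0,0,0],[0,0,-0.04,0,0,0,0]])

```text
clock: 4.17
eef_pos: [0.63, -0.2243, 0.2737]
tool_rot: [3.074, 0.636, 0.005]
force: [0.5, 0.1, -0.2]
grip_width: -0.001
finger_force: 0.0
```

```bash
python3 - <<'E'
from h import *
to(.529,-.019,.265)
E
```

```text
4.17 [ 0.63   -0.2243  0.2737] F [ 0.5  0.1 -0.2] rows units [-0.038 -0.762  0.026] [[0.918, 0.397, 0.004], [0.397, -0.918, -0.002], [0.003, 0.003, -1.0]]
```

Request:
move_arm(rows=[[-0.01,-0.12,0,0,0,0,0],[-0.01,-0.12,0,0,0,0,0],[-0.01,-0.12,0,0,0,0,0],[-0.01,-0.12,0,0,0,0,0],[0,-0.12,0,0,0,0,0]])

```text
clock: 4.58
eef_pos: [0.5455, -0.0624, 0.2687]
tool_rot: [-3.076, -0.635, 0.002]
force: [-0.4, 0.3, 0.0]
grip_width: 0.001
finger_force: 0.0
```

Request:
move_arm(rows=[[0,-0.08,0,0,0,0,0],[0,-0.08,0,0,0,0,0],[0,0,0,0,0,0,0],[0,0,0,0,0,0,0]])

```text
clock: 4.92
eef_pos: [0.5276, -0.0187, 0.2692]
tool_rot: [-3.076, -0.639, 0.001]
force: [-0.0, 0.2, 0.1]
grip_width: 0.002
finger_force: 0.0
```

```bash
python3 - <<'E'
from h import *
to(.529,-.019,.265)
cv2.imwrite("pics/w5.png",arm.get_image("wrist")[:,:,::-1])
E
```

```text
4.92 [ 0.5276 -0.0187  0.2692] F [-0.   0.2  0.1] rows units [0.004 0.003 0.014] [[0.917, 0.398, -0.0], [0.398, -0.917, 0.0], [-0.0, -0.0, -1.0]]
```

View pics/w5.png

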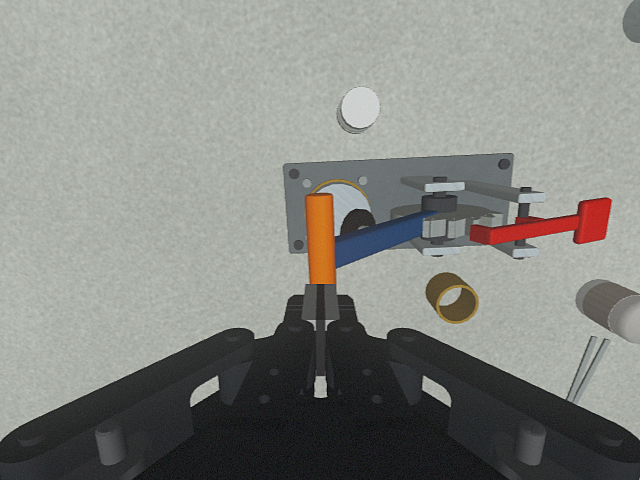

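The wrist view shows the pawl free, its nose swung up, and the bar running from (319,194) to under the tips at (320,285), in line with the tool's x.

```bash
python3 - <<'E'
from h import *
e=ray("wrist",(319,194),.221); print(e, e-np.array([.0358,.0179,0]))
print("width mm",1000*np.linalg.norm(ray("wrist",(306,240),.221)-ray("wrist",(333,240),.221)))
c=np.array([.56895,-.10155,0])
for a in np.arange(.8,-.01,-.1):
    p=c+R.from_euler('z',-1.10595).apply([.02-.16*np.cos(a),0,.1+.16*np.sin(a)]); print(round(a,1),p.round(4))
E
```

```text
[ 0.56774226 -0.00238791  0.221     ] [ 0.53194226 -0.02028791  0.221     ]
width mm 16.42687431670365
0.8 [ 0.5279 -0.0198  0.2148]
0.7 [ 0.5231 -0.01    0.2031]
0.6 [ 0.5187 -0.0014  0.1903]
0.5 [0.515  0.0061 0.1767]
0.4 [0.5119 0.0123 0.1623]
0.3 [0.5094 0.0172 0.1473]
0.2 [0.5076 0.0207 0.1318]
0.1 [0.5065 0.0229 0.116 ]
0.0 [0.5062 0.0236 0.1   ]
```

Request:
move_arm(rows=[[0.005,0,0.07,0,0,0,0],[0,0,0.07,0,0,0,0],[0,0,0.02,0,0,0,0],[0,0,0.015,0,0,0,0]])

```text
clock: 5.3
eef_pos: [0.5292, -0.0197, 0.2157]
tool_rot: [-3.076, -0.634, 0.003]
force: [-0.4, -0.0, 0.9]
grip_width: -0.0
finger_force: 0.0
```

Request:
move_arm(rows=[[0,-0.009,0.01,0,0,0,0],[0,-0.009,0.01,0,0,0,0],[0,-0.009,0.01,0,0,0,0]])

```text
clock: 5.55
eef_pos: [0.5267, -0.012, 0.2087]
tool_rot: [3.075, 0.635, 0.002]
force: [-3.3, -2.6, 8.0]
grip_width: -0.002
finger_force: 3.8
```

Request:
move_arm(rows=[[0,-0.015,0.021,0,0,0,0],[0,-0.015,0.021,0,0,0,0],[0,-0.014,0.022,0,0,0,0],[0,-0.014,0.022,0,0,0,0]])

```text
clock: 5.88
eef_pos: [0.5189, 0.0057, 0.1833]
tool_rot: [-3.075, -0.637, -0.003]
force: [-5.7, 6.5, 14.6]
grip_width: 0.001
finger_force: 7.4
```

```bash
cat >> h.py <<'E'
def nxt(a,off=.0015):
    p=np.array([.56895,-.10155,0])+R.from_euler('z',-1.10595).apply([.02-.16*np.cos(a),0,.1+.16*np.sin(a)-off]); to(*p)
E
python3 -c "
from h import *
nxt(.4);nxt(0)"
```

```text
5.88 [0.5189 0.0057 0.1833] F [-5.7  6.5 14.6] rows units [-0.013 -0.029  0.075] [[0.918, 0.397, 0.001], [0.397, -0.918, 0.002], [0.002, -0.001, -1.0]]
5.88 [0.5189 0.0057 0.1833] F [-5.7  6.5 14.6] rows units [-0.016 -0.071  0.283] [[0.918, 0.397, 0.001], [0.397, -0.918, 0.002], [0.002, -0.001, -1.0]]
```

Request:
move_arm(rows=[[-0.002,-0.014,0.022,0,0,0,0],[-0.002,-0.012,0.023,0,0,0,0],[-0.002,-0.012,0.023,0,0,0,0],[-0.002,-0.01,0.024,0,0,0,0]])

```text
clock: 6.22
eef_pos: [0.5122, 0.018, 0.1557]
tool_rot: [-3.075, -0.637, -0.006]
force: [0.1, 6.9, 10.3]
grip_width: -0.002
finger_force: 5.4
```

```bash
python3 -c "
from h import *
nxt(.2);nxt(0)"
```

```text
6.22 [0.5122 0.018  0.1557] F [ 0.1  6.9 10.3] rows units [-0.011 -0.014  0.085] [[0.918, 0.397, 0.003], [0.397, -0.918, 0.002], [0.004, -0.001, -1.0]]
6.22 [0.5122 0.018  0.1557] F [ 0.1  6.9 10.3] rows units [-0.012 -0.025  0.191] [[0.918, 0.397, 0.003], [0.397, -0.918, 0.002], [0.004, -0.001, -1.0]]
```

Request:
move_arm(rows=[[-0.003,-0.006,0.025,0,0,0,0],[-0.002,-0.005,0.025,0,0,0,0],[-0.002,-0.004,0.025,0,0,0,0],[-0.001,-0.003,0.025,0,0,0,0]])

```text
clock: 6.55
eef_pos: [0.5078, 0.0217, 0.1254]
tool_rot: [-3.075, -0.637, -0.005]
force: [-1.7, 6.4, 8.6]
grip_width: -0.0
finger_force: 4.3
```

Request:
move_arm(rows=[[-0.001,-0.003,0.02,0,0,0,0],[-0.001,-0.002,0.02,0,0,0,0],[0,-0.001,0.015,0,0,0,0],[0,0,0,0,0,0,0]])

```text
clock: 6.88
eef_pos: [0.5063, 0.0227, 0.1082]
tool_rot: [-3.076, -0.637, -0.002]
force: [0.5, -0.5, -0.2]
grip_width: 0.002
finger_force: 0.0
```

```bash
python3 -c "
from h import *
nxt(0)"
```

```text
6.88 [0.5063 0.0227 0.1082] F [ 0.5 -0.5 -0.2] rows units [ 0.001 -0.003  0.032] [[0.918, 0.397, 0.001], [0.397, -0.918, 0.001], [0.001, -0.0, -1.0]]
```

Request:
move_arm(rows=[[0,0,0.01,0,0,0,0],[0,0,0.01,0,0,0,0],[0,0,0.005,0,0,0,0]])

```text
clock: 7.13
eef_pos: [0.5062, 0.0227, 0.101]
tool_rot: [-3.076, -0.637, -0.002]
force: [-1.6, 5.4, 7.6]
grip_width: -0.001
finger_force: 3.6
```

Request:
move_arm(rows=[[0,0,0.005,0,0,0,0],[0,0,0.005,0,0,0,0]])

```text
clock: 7.3
eef_pos: [0.5062, 0.0226, 0.0982]
tool_rot: [-3.076, -0.637, -0.002]
force: [-1.3, 3.6, 6.4]
grip_width: 0.004
finger_force: 3.4
```

Request:
move_arm(rows=[[0,0,0.005,0,0,0,0],[0,0,0.005,0,0,0,0]])

```text
clock: 7.47
eef_pos: [0.5066, 0.0226, 0.0973]
tool_rot: [-3.076, -0.637, -0.005]
force: [-20.8, 7.2, 69.8]
grip_width: -0.001
finger_force: 34.5
```

Request:
move_arm(rows=[[0,0,0.005,0,0,0,0],[0,0,0.005,0,0,0,0]])

```text
clock: 7.63
eef_pos: [0.5068, 0.0227, 0.0968]
tool_rot: [3.075, 0.637, 0.009]
force: [-36.2, 7.0, 115.6]
grip_width: 0.003
finger_force: 57.8
```

The foot is firmly seated, but the force got high. I'm backing off at once.

Request:
move_arm(rows=[[0,0,-0.015,0,0,0,0],[0,0,-0.02,0,0,0,0],[0,0,-0.06,0,0,0,0],[0,0,-0.1,0,0,0,0],[0,0,-0.1,0,0,0,0]])

```text
clock: 8.05
eef_pos: [0.5053, 0.0221, 0.181]
tool_rot: [-3.076, -0.636, 0.002]
force: [0.4, -0.3, 0.3]
grip_width: 0.0
finger_force: 0.0
```

Request:
move_arm(rows=[[0,-0.1,-0.1,0,0,0,0],[0,-0.1,0,0,0,0,0],[0,-0.1,0,0,0,0,0],[0,0,0,0,0,0,0],[0,0,0,0,0,0,0]])

```text
clock: 8.47
eef_pos: [0.4701, 0.1052, 0.2099]
tool_rot: [3.075, 0.64, 0.001]
force: [0.9, -0.8, 0.2]
grip_width: -0.001
finger_force: 0.0
```

```bash
python3 - <<'E'
from h import *
to(0,0,0)
s=arm.get_image("scene")[:,:,::-1][180:350,220:350]; t=arm.get_image("top")[:,:,::-1][190:310,300:440]
c=np.zeros((520,800,3),np.uint8); c[:520,:398]=cv2.resize(s,(398,520),interpolation=2); c[:343,400:]=cv2.resize(t,(400,343),interpolation=2); cv2.imwrite("pics/w6.png",c)
P=lambda a:np.array([.56895,-.10155,0])+R.from_euler('z',-1.10595).apply([.02-.16*np.cos(a),0,.1+.16*np.sin(a)])
for a in(0,.05,.1):
    q=proj("scene",P(a)); r=proj("top",P(a)); print(a,q,r,((q-[220,180])*[398/130,520/170]).round(),((r-[300,190])*2.857+[400,0]).round())
E
```

```text
8.47 [0.4701 0.1052 0.2099] F [ 0.9 -0.8  0.2] rows units [-1.577 -0.304  0.698] [[0.917, 0.399, 0.001], [0.399, -0.917, -0.0], [0.001, 0.001, -1.0]]
0 [307.46682792 232.90080941] [318.265699   268.94681097] [268. 162.] [452. 226.]
0.05 [307.32807255 230.46209485] [318.25907178 268.45676439] [267. 154.] [452. 224.]
0.1 [307.14611834 228.10497715] [318.39448631 267.89076125] [267. 147.] [453. 223.]
```

View pics/w6.png

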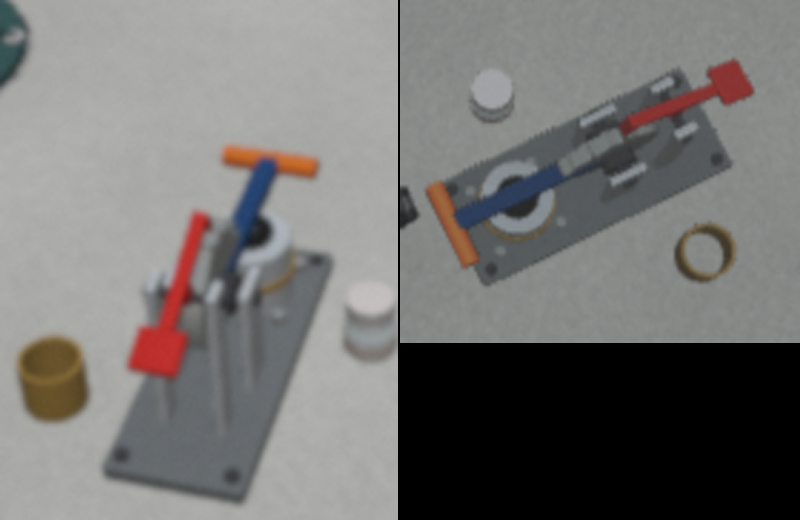

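The bar at (270,161) matches the prediction for a level arm (268,162). The foot is on the flask, the pawl is free, the bystanders are unmoved and the robot is clear.

```bash
python3 -c "
from station import arm
print(arm.job_done())"
```

```text
the job is handed in; nothing more can be done
None
```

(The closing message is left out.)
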